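# Clip the price display onto the counter rail

## Robot

A 7-joint arm with a two-finger parallel gripper is mounted at the origin on the work surface. World frame = base frame: x ahead of the robot, y to its left, z up, the work surface at z = 0. Lengths are in mm, angles in rad, forces in N, time in s.
With the tool pointing down it reaches from about 400 to 875 mm from the base axis. Payload 6.5 kg.
Tool frame: the origin (TCP) lies on the mounting face of the last link; the fingertips stand 166 mm ahead of it and the grasp point (between the pads) lies 147 mm ahead of it (bot.grasp_offset is the distance from the TCP to the grasp point, in mm); z points along the fingers, y is the line along which they close (so a half turn about z gives the same grasp; the last joint's range is limited). The gripper opens to 88 mm and grips with 3 to 60 N. Pads are 18 mm wide; open, the fingers measure 123 mm over their backs; the gripper's body (75 mm by 187 mm) begins 45 mm behind the grasp point.
Start: joints at [1.066, 0.536, -0.004, 1.538, 0.003, 1.067, -0.071], TCP at [276.154, -588.412, 404.716] pointing down, gripper open.
Joint ranges: [-2.7, 2.7], [-0.37, 2.16], [-1.27, 1.26], [0.24, 2.4], [-1.31, 4.45], [0.19, 1.91], [-2.76, 2.76]. Speed limits (rad/s): [2.39, 2.39, 3.14, 3.14, 3.14, 3.14, 3.14].

## Interface

Orientations are given as a unit quaternion [x, y, z, w].
In Python, from station import state, optics, bot gives the robot as it stands. The module is installed in compiled form; this text tells all that it offers.
- The arm moves only by the tool send_rows, never from a script. Its argument "rows" is a list of rows, each a list of 2 entries, a list of its own where there are three numbers: the shift along the tool's x, y, z normalised to -1 to 1, where 1 is 2 cm, then the turn, a rotation vector about the tool's x, y, z normalised to -1 to 1, where 1 is 180 degrees. In form: [[[dx, dy, dz], [wx, wy, wz]], ...]. A call has 1 to 20 rows; each row shifts and turns the commanded pose from where the row before left it, along the tool's axes as they then stand; what a row does not reach is not made up. A row lasts 1/12 s, in which the tool goes at most 41.7 mm and 7.16 degrees, less where a joint would pass 70% of its speed; a pose out of reach is approached as far as the arm can. A call with a number of a shift or a turn outside -1 to 1 is refused whole. A call with a gripper value outside its range is refused whole. "fingers" is the closure, from 0 (fully open) to 1 (shut), set as the call begins (left out, the last holds). The fingers move at their own pace and stop on an object; "newtons" is the grip in N (left out, the last holds). Time passes only in rows, so rows that do not move let the fingers close. It gives the time, the measured TCP pose, the force, the opening and the grip force at its end, in the units of the state.
- state(): the state, without advancing time (a new reading comes with each control period).
- optics.capture(name): name is "side" or "top" or "wrist"; returns a dict with "image" (420x560x3 uint8, red, green, blue), "fx", "fy", "cx", "cy" (pixels), "R" (3x3) and "t" (3): a world point X has camera coordinates R X + t. Camera axes: x right, y down, z forward; pixel columns grow to the right and rows downward; lengths in mm; the calibration is good to about 2 mm. A picture is of the moment at which its call begins. There is no depth.
- bot.sign_off(): hands the job in; it is judged then, once.
The state is a dict: "clock": time; "q": joint angles; "dq": joint speeds; "effort": joint torques, N m; "eef_pos": TCP position; "orientation": TCP orientation; "ft_force": force on the tool from outside, world axes, zero at the start; "torque": the same for the moment, N m; "width": opening from 0.0 (shut) to 1.0 (fully open); "gripper_force": force on a finger pad.
Only numpy, scipy, OpenCV 4.12 (cv2) and the standard library are available. Lean on these libraries where they do the work, as an engineer would, in place of code of your own. Each camera call takes 0.05 s, during which the arm holds its last target. There are 200 camera calls.

## Task

Clip the yellow price display onto the empty stretch of the counter rail between the blue and the red sweet tubs: hook its black lip under the rail edge nearest you while its far end is still raised, then rock the far end down until the orange sprung foot clicks under the far edge and it lies flat on the rail. Be gentle, lip and foot are plastic and must never be forced against the stand or rail, and leave everything else on the counter where it is.

Things in the scene. Friction and masses are not known exactly. Their poses are not given: they have to be found in the camera images.
- module: The yellow price display, 160 g (+-30 %), 92 x 40 x 54 mm (x, y, z), lying on its underside; origin at the centre of the underside. Main block x -46..14, z 12..54, screen with green fields on top; lower ledge x 14..46, top at z 30. Lip at the -x end, sprung foot at +x, around it a fixed skirt (x from 34 above z 7, from 42 below). Clipped on, its axes point as the stand's.
- grip (a point): good grip point in the display's main block, at x -12, y 0, z 40 mm of the display; close the fingers along its y on the two y faces (40 mm wide)
- channel (a point): middle of the flat ceiling (x 0, y 0, z 12 mm of the display) of the open channel across its underside; seated, this rubber-faced ceiling lies on the rail's top, so the display's origin is then 12 mm below the rail's top, nominally 26 mm above the stand's origin
- lip_tip (a point): middle of the tip of the black lip's tongue, at x -24, y 0, z 2.7 mm of the display. The lip, 36 mm wide, is a wall x -44..-32.8, z 0..12 and from it the tongue pointing to +x, x -32.8..-24, z 0.5..5. The slot between tongue and channel ceiling is 7 mm high, 8.8 mm deep; the rail edge (3.5 mm thick) goes in until it meets the wall.
- press_pad (a point): centre of the orange press patch (16 x 30 mm) on the ledge above the foot, at x 30, y 0, z 30.5 mm of the display. With the lip hooked and the foot resting on the rail the display leans about 9 degrees and can be let go; pressing down here with closed fingertips, 4 to 8 N, then snaps the foot past the edge and the display drops flat
- foot (a joint): travel of the orange sprung foot in m: 0 out, up to 0.0045 pushed to the display's +x. Out, its nose reaches inwards to x 28.5 at z 6 and slopes down and outwards to x 33.5 at z 0.6; its flat top (z 6.6) catches under the rail's far edge. Spring 1.9 N at rest plus 550 N/m; slippery
- stand: fixed wooden board 150 x 290 x 12 mm (x, y, z), origin at the centre of its underside, -x edge towards the robot. It carries the aluminium T rail along its y: flange 280 mm long, 64 mm wide (x -32..32), 3.5 mm thick on a web 40 mm wide, its top nominally 38 mm above the origin. Any contact force over 45 N between the display and stand or rail breaks the clip.
- gap (a point): middle of the empty stretch, nominally on the rail's top. The rail is shimmed: it really sits up to 5 mm nearer or farther (stand x) and up to 5 mm higher or lower than this reading, different every time: find it by touch. Fixed tubs (blue at -y, red at +y, 50 mm wide, 40 mm above the rail's top) stand either side, inner faces 81 mm from here.
- spare_tub: bystander: loose green tub with sweets, 90 x 50 x 45 mm, origin under its centre
- sweet_jar: bystander: amber sweet jar, 84 mm across, 130 mm high, origin under its centre
- phone: bystander: black phone lying flat, 150 x 72 x 9 mm
- calculator: bystander: grey calculator, 150 x 104 x 21 mm
- drink_can: bystander: blue drink can, 66 mm across, 120 mm high
- carton: bystander: white and pink carton, 120 x 180 x 75 mm
- tape_pot: bystander: small green pot with a white cap, 60 mm across, 70 mm high
Not all that is in view belongs to the job. Of the things shaped like the module, the yellow one is meant.

How it is judged:
By the outcome, as a careful person would: the job done as asked, in the order asked, and still so for the second after the job is handed in, with the robot touching nothing.
It also fails if it takes over 72 s, if anything falls off the work surface, if the arm or the gripper's body presses on something with over 40 N, if the wrist force passes 120 N, or if a joint passes its speed limit or range.

## Working session

There is one attempt and no reset: what is moved stays moved. The work goes in short steps, Python scripts to look and compute and a tool call to move; the robot and the scene stay as the last step left them, time stands still between calls to the robot, and variables do not carry over. Pictures are saved under pics/ and viewed, at most 10 in all, crops included, and the job is handed in when it is done.

Besides the shell and the picture viewer there is one more tool, called after "Request:" as name([rows], argument=value, ...), one row to a line, values as JSON. send_rows: Moves the arm, as the interface text tells. Scaled input: -1 to 1 covers 2 cm each way for a shift and 180 degrees each way for a turn. Its arguments: {"type":"object","properties":{"rows":{"type":"array"},"fingers":{"type":"number"},"newtons":{"type":"number"}},"required":["rows"]}

```bash
mkdir -p pics
cat > h.py <<'E'
import numpy as np, cv2
from station import state, optics, bot
def cap(n):
    c=optics.capture(n); c['n']=n; return c
def ray(c,u,v,z):
    R=np.array(c['R']);t=np.array(c['t']).ravel()
    d=R.T@np.array([(u-c['cx'])/c['fx'],(v-c['cy'])/c['fy'],1]); o=-R.T@t
    return o+d*(z-o[2])/d[2]
def proj(c,X):
    p=np.array(c['R'])@np.array(X,float)+np.array(c['t']).ravel()
    return np.array([c['fx']*p[0]/p[2]+c['cx'],c['fy']*p[1]/p[2]+c['cy']])
def save(c,f): cv2.imwrite('pics/'+f,cv2.cvtColor(c['image'],cv2.COLOR_RGB2BGR))
E
python3 - <<'E'
from h import *
s=state();print(s)
cs=[cap('side'),cap('top')]
for c in cs:
    R=np.array(c['R']);print(c['n'],-R.T@np.array(c['t']).ravel(),R[2],c['fx'])
im=np.vstack([cv2.resize(c['image'],(400*1,300)) for c in cs])
a,b=[c['image'] for c in cs]
save(cs[0],'side0.png');save(cs[1],'top0.png')
E
```

```text
{'clock': 0.0, 'q': array([ 1.06577783,  0.53716605, -0.00444857,  1.53883917,  0.00260228,
        1.06727592, -0.0712088 ]), 'dq': array([-0.00031827,  0.00030242, -0.00142894, -0.00063442, -0.0007676 ,
        0.0002722 , -0.00036156]), 'effort': array([-2.39929277e-04, -5.70968807e+01,  9.90514085e-01, -2.51600146e+01,
       -5.63632941e-02,  1.78464252e-02,  1.53435553e-04]), 'eef_pos': array([ 276.04022061, -588.12523146,  403.85204905]), 'orientation': array([ 9.76017938e-01,  2.17688484e-01, -2.41521347e-04, -8.05942181e-04]), 'ft_force': array([-0.27081976, -0.64934084, -0.67905264]), 'torque': array([ 0.01005078,  0.02844988, -0.02426016]), 'gripper_force': 0.0, 'width': 1.0014931416668231}
side [ 242.50016248  794.63776029 1035.80336219] [ 0.21972135 -0.60903416 -0.7621023 ] 462.4311035002887
top [ 419.73703775   18.7937066  1389.91517114] [ 0.08289258 -0.02723742 -0.9961862 ] 392.17360241544196
```

View pics/top0.png

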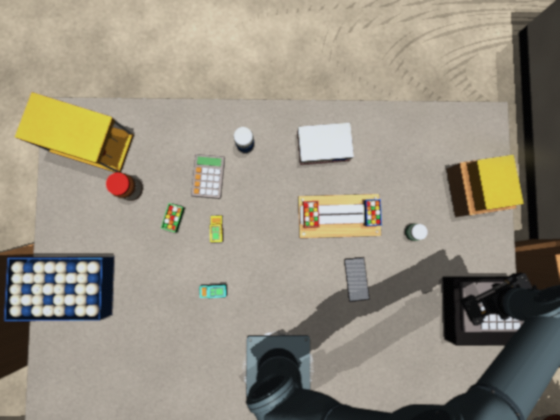

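View pics/side0.png

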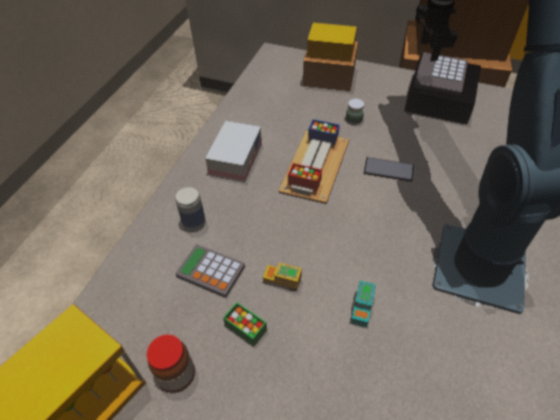

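The top view shows the yellow module at about (216,229), its orange ledge towards +x, and the stand centred at about (340,216) between the blue tub (right, -y) and the red tub (left). The side view agrees: module at (285,274), stand at (315,165). A teal decoy is also in view.

Run:
```python
from h import *
c=cap('top');im=c['image'];hsv=cv2.cvtColor(im,cv2.COLOR_RGB2HSV)
def comp(lo,hi,box):
    m=cv2.inRange(hsv,lo,hi);k=np.zeros_like(m);x0,y0,x1,y1=box;k[y0:y1,x0:x1]=m[y0:y1,x0:x1]
    cn=max(cv2.findContours(k,0,2)[0],key=cv2.contourArea);return cn,cv2.minAreaRect(cn)
cn,r=comp((8,120,110),(75,255,255),(203,208,232,248));print('mod',r)
b=cv2.boxPoints(r)
for p in b: print(p,ray(c,*p,45)[:2].round(1))
cn,r=comp((12,60,120),(28,255,255),(290,180,390,250));print('stand',r)
for p in cv2.boxPoints(r): print(p,ray(c,*p,12)[:2].round(1))
a=im[205:252,200:232];d=im[180:250,285:395]
A=cv2.resize(a,None,fx=8,fy=8,interpolation=2)[:,:];D=cv2.resize(d,None,fx=4.9,fy=4.9,interpolation=2)
h=max(len(A),len(D));o=np.zeros((h,A.shape[1]+D.shape[1],3),np.uint8);o[:len(A),:A.shape[1]]=A;o[:len(D),A.shape[1]:]=D
cv2.imwrite('pics/crop.png',o[:,:,::-1]);print(o.shape)
s=state();from scipy.spatial.transform import Rotation as Ro
print(Ro.from_quat(s['orientation']).as_matrix().round(3))
w=cap('wrist');Rt=Ro.from_quat(s['orientation']).as_matrix();R=np.array(w['R']);cc=-R.T@np.array(w['t']).ravel()
print('wristcam in tool',Rt.T@(cc-s['eef_pos']),Rt.T@R.T,w['fx'])
```

```text
mod ((216.0, 228.5), (25.0, 12.0), 90.0)
[210. 216.] [518.7 232.9]
[222. 216.] [518.8 192. ]
[222. 241.] [433.4 190.8]
[210. 241.] [433.3 231.5]
stand ((339.2585754394531, 215.5497589111328), (43.03957748413086, 82.5091781616211), 88.36341857910156)
[297.40622 195.21698] [595.8 -68.9]
[379.88174 192.86053] [ 605.6 -363.4]
[381.11093 235.88254] [ 452.4 -364.8]
[298.6354  238.23898] [443.7 -72.9]
(376, 795, 3)
[[ 0.905  0.425 -0.001]
 [ 0.425 -0.905  0.001]
 [-0.    -0.001 -1.   ]]
wristcam in tool [74.11045295  0.45634841 20.00142534] [[-1.09394239e-03 -9.58472338e-01 -2.85183415e-01]
 [ 9.99998633e-01 -6.94830488e-04 -1.50066612e-03]
 [ 1.24019284e-03 -2.85184666e-01  9.58471788e-01]] 323.17069351359396
```

View pics/crop.png

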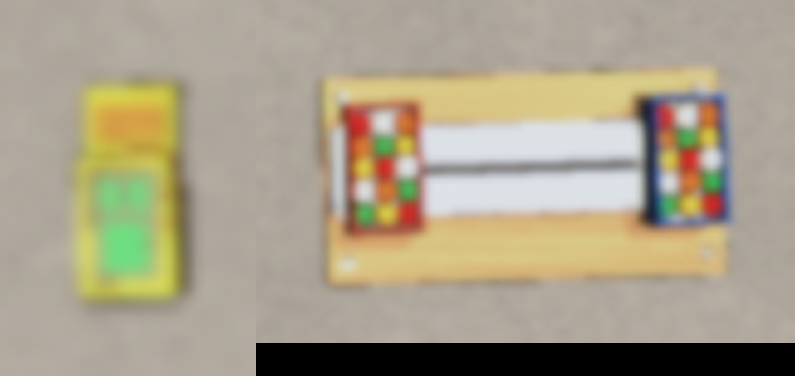

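The crop shows the module lying square to the world, orange pad towards +x. The stand is yawed about +2° and the rail gap is clear. I'll go above the stand first, which is on the way.

Request:
send_rows([
  [[0,0,0],[0,0,0.035]],
  [[0,0,0],[0,0,0.035]],
  [[0,0,0],[0,0,0.035]],
  [[0,0,0],[0,0,0.035]],
  [[0.65,-0.98,0],[0,0,0]],
  [[0.65,-0.98,0],[0,0,0]],
  [[0.65,-0.98,0],[0,0,0]],
  [[0.65,-0.98,0],[0,0,0]],
  [[0.65,-0.98,0],[0,0,0]],
  [[0.65,-0.98,0],[0,0,0]],
  [[0.65,-0.98,0],[0,0,0]],
  [[0.65,-0.98,0],[0,0,0]],
  [[0.65,-0.98,0],[0,0,0]],
  [[0.65,-0.98,0],[0,0,0]],
  [[0.65,-0.98,0],[0,0,0]],
  [[0.65,-0.98,0],[0,0,0]],
  [[0.65,-0.98,0],[0,0,0]],
  [[0.65,-0.98,0],[0,0,0]],
  [[0.65,-0.98,0],[0,0,0]],
  [[0.65,-0.98,0],[0,0,0]],
])

```text
clock: 1.87
eef_pos: [484.9, -273.9, 404.6]
orientation: [1.0, -0.0, -0.0, -0.0]
ft_force: [0.8, 0.3, 0.3]
width: 1.003
gripper_force: 0.0
```

Request:
send_rows([
  [[0.65,-0.98,0],[0,0,0]],
  [[0.65,-0.98,0],[0,0,0]],
  [[0.65,-0.98,0],[0,0,0]],
  [[0,0,0],[0,0,0]],
  [[0,0,0],[0,0,0]],
  [[0,0,0],[0,0,0]],
])

```text
clock: 2.37
eef_pos: [523.1, -216.9, 404.5]
orientation: [1.0, -0.001, -0.0, 0.0]
ft_force: [-0.1, 0.6, 0.1]
width: 0.998
gripper_force: 0.0
```

Run:
```python
from h import *
c=cap('wrist');save(c,'w1.png');np.savez('w1.npz',**c)
```

```text
(no output)
```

View pics/w1.png

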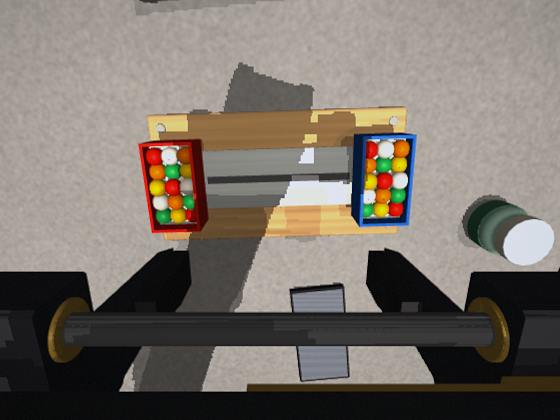

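The wrist view shows the board with far corners at (148,115) and (405,107). The rail's grey/white flange has its far edge at row ~150 and near edge at ~207, between the red tub (x 140-205) and the blue tub (352-414).

Run:
```python
from h import *
z=np.load('w1.npz');c={k:z[k] for k in z.files}
im=c['image']
for n,p,h in [('fl',(148,115),12),('fr',(406,107),12),('nl?',(165,240),12),('nr?',(398,232),12)]: print(n,ray(c,*p,h).round(1))
# edges: vertical gradients along columns
g=cv2.cvtColor(im,cv2.COLOR_RGB2GRAY).astype(float)
for u in (225,240,280,300,310,330,345):
    col=g[95:250,u-2:u+3].mean(1);d=np.abs(np.diff(col));pk=[i for i in range(1,len(d)-1) if d[i]>10 and d[i]>=d[i-1] and d[i]>d[i+1]]
    print(u,[(95+i+.5,round(d[i])) for i in pk],[tuple(im[95+i+4,u]) for i in []])
for u,v in [(205,207),(205,149),(352,205),(352,145),(203,150)]: print(u,v,ray(c,u,v,38).round(1))
print('tub in', [ray(c,*p,78).round(1) for p in ((207,228),(203,140),(353,225),(355,136))])
```

```text
fl [594.8 -72.7  12. ]
fr [ 602.5 -357.4   12. ]
nl? [446.  -76.2  12. ]
nr? [ 456.  -363.7   12. ]
225 [(99.5, 19), (105.5, 16), (111.5, 16), (113.5, 12), (149.5, 19), (175.5, 43), (182.5, 52), (194.5, 20), (207.5, 11), (237.5, 11)] []
240 [(112.5, 12), (149.5, 17), (175.5, 42), (182.5, 55), (194.5, 20), (206.5, 13)] []
280 [(110.5, 14), (148.5, 15), (174.5, 44), (181.5, 45), (193.5, 22), (197.5, 54), (199.5, 19), (204.5, 37), (206.5, 24), (227.5, 17), (233.5, 13), (235.5, 12)] []
300 [(110.5, 11), (147.5, 20), (154.5, 27), (160.5, 31), (162.5, 47), (173.5, 47), (180.5, 92), (205.5, 32), (234.5, 17), (241.5, 15)] []
310 [(105.5, 25), (108.5, 32), (110.5, 11), (112.5, 15), (115.5, 14), (121.5, 24), (133.5, 71), (142.5, 48), (147.5, 66), (162.5, 52), (173.5, 47), (180.5, 68), (204.5, 32), (234.5, 17), (240.5, 19)] []
330 [(107.5, 52), (109.5, 47), (113.5, 47), (146.5, 20), (172.5, 44), (179.5, 59), (181.5, 82), (204.5, 21), (233.5, 18), (235.5, 11)] []
345 [(107.5, 59), (109.5, 43), (135.5, 14), (145.5, 27), (172.5, 44), (179.5, 41), (183.5, 91), (203.5, 52), (206.5, 27), (215.5, 15), (233.5, 18)] []
205 207 [ 496.1 -134.9   38. ]
205 149 [ 560.2 -139.2   38. ]
352 205 [ 498.1 -298.9   38. ]
352 145 [ 564.  -294.8   38. ]
203 150 [ 559.2 -137.    38. ]
tub in [array([ 485.8, -144.9,   78. ]), array([ 572.8, -146.9,   78. ]), array([ 488.6, -291.8,   78. ]), array([ 576.1, -288.1,   78. ])]
```

Request:
send_rows([
  [[-0.15,-1,0],[0,0,0]],
  [[-0.15,-1,0],[0,0,0]],
  [[-0.15,-1,0],[0,0,0]],
  [[-0.15,-1,0],[0,0,0]],
  [[-0.15,-1,0],[0,0,0]],
  [[-0.15,-1,0],[0,0,0]],
  [[-0.15,-1,0],[0,0,0]],
  [[-0.15,-1,0],[0,0,0]],
  [[-0.15,-1,0],[0,0,0]],
  [[-0.15,-1,0],[0,0,0]],
  [[-0.15,-1,0],[0,0,0]],
  [[-0.15,-1,0.3],[0,0,0]],
  [[-0.15,-1,0.3],[0,0,0]],
  [[-0.15,-1,0.3],[0,0,0]],
  [[-0.15,-1,0.3],[0,0,0]],
  [[-0.15,-1,0.3],[0,0,0]],
  [[-0.15,-1,0.3],[0,0,0]],
  [[-0.15,-1,0.3],[0,0,0]],
  [[-0.15,-1,0.3],[0,0,0]],
  [[-0.15,-1,0.3],[0,0,0]],
])

```text
clock: 4.08
eef_pos: [464.1, 183.2, 350.5]
orientation: [1.0, -0.002, 0.0, 0.0]
ft_force: [0.1, -0.5, 0.4]
width: 0.997
gripper_force: 0.0
```

Request:
send_rows([
  [[0,-0.8,0.3],[0,0,0]],
  [[0,-0.6,0.3],[0,0,0]],
  [[0,0,0],[0,0,0]],
  [[0,0,0],[0,0,0]],
  [[0,0,0],[0,0,0]],
])

```text
clock: 4.5
eef_pos: [464.4, 210.2, 338.9]
orientation: [1.0, -0.002, 0.0, 0.0]
ft_force: [-0.2, -0.0, -0.3]
width: 1.004
gripper_force: 0.0
```

Run:
```python
from h import *
c=cap('wrist');save(c,'w2.png');np.savez('w2.npz',**c)
```

```text
(no output)
```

View pics/w2.png

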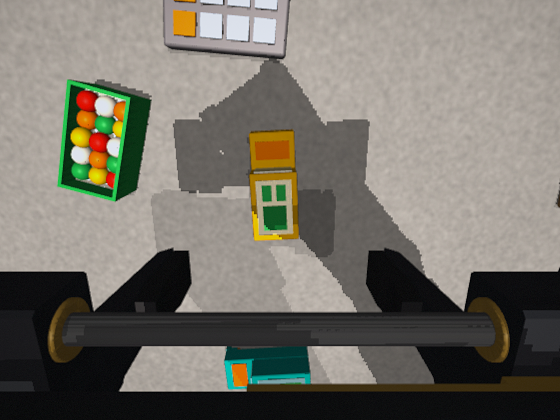

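The module is seen from above: main block (250..298, 171..240), orange pad at (272,150). It is nearly square to the tool, and the green tub sits clear of it at the left.

Run:
```python
from h import *
z=np.load('w2.npz');c={k:z[k] for k in z.files}
im=c['image'];hsv=cv2.cvtColor(im,cv2.COLOR_RGB2HSV)
m=cv2.inRange(hsv,(10,130,90),(75,255,255));k=np.zeros_like(m);k[120:250,235:310]=m[120:250,235:310]
cn=max(cv2.findContours(k,0,2)[0],key=cv2.contourArea);print(cv2.minAreaRect(cn))
for v in (134,140,150,160,180,190,200,210,220,230,236):
    xs=np.where(k[v]>0)[0]; h=30 if v<168 else 54
    print(v,xs.min(),xs.max(),ray(c,xs.min()-.5,v,h).round(1)[:2],ray(c,xs.max()+.5,v,h).round(1)[:2])
ys=np.where(k[:,260]>0)[0];print(ys.min(),ys.max(),ray(c,260,ys.min(),30),ray(c,275,170,54),ray(c,260,ys.max(),54))
```

```text
((274.4889831542969, 205.33409118652344), (68.18196868896484, 47.36153030395508), 86.18592071533203)
134 249 293 [520.9 235.9] [520.7 196.6]
140 249 294 [515.7 236.1] [515.6 195.7]
150 250 294 [507.1 235.4] [506.9 195.6]
160 251 294 [498.2 234.8] [498.1 195.5]
180 250 296 [485. 234.] [484.8 194.9]
190 250 297 [476.4 234.3] [476.2 193.9]
200 251 297 [467.7 233.7] [467.5 193.8]
210 252 297 [458.8 233.1] [458.7 193.7]
220 252 297 [449.8 233.3] [449.7 193.6]
230 253 298 [440.6 232.7] [440.5 192.6]
236 254 298 [435. 232.] [434.9 192.5]
132 240 [522.54160545 225.82522013  30.        ] [493.26047212 212.71779891  54.        ] [431.21577011 226.36613113  54.        ]
```

Request:
send_rows([
  [[0.03,-0.175,0.5],[0,0,-0.014]],
  [[0,0,0.9],[0,0,0]],
  [[0,0,0.9],[0,0,0]],
  [[0,0,0.9],[0,0,0]],
  [[0,0,0.9],[0,0,0]],
  [[0,0,0.9],[0,0,0]],
  [[0,0,0.9],[0,0,0]],
  [[0,0,0.9],[0,0,0]],
  [[0,0,0.8],[0,0,0]],
  [[0,0,0],[0,0,0]],
  [[0,0,0],[0,0,0]],
])

```text
clock: 5.47
eef_pos: [464.7, 214.3, 186.7]
orientation: [1.0, 0.021, -0.0, 0.001]
ft_force: [0.1, -0.4, 1.1]
width: 0.999
gripper_force: 0.0
```

Request:
send_rows([
  [[0,0,0],[0,0,0]],
  [[0,0,0],[0,0,0]],
  [[0,0,0],[0,0,0]],
  [[0,0,0],[0,0,0]],
  [[0,0,0],[0,0,0]],
  [[0,0,0],[0,0,0]],
  [[0,0,0],[0,0,0]],
  [[0,0,0],[0,0,0]],
], fingers=1, newtons=25)

```text
clock: 6.13
eef_pos: [464.6, 215.1, 186.8]
orientation: [1.0, 0.021, -0.0, 0.0]
ft_force: [-0.6, -2.0, 1.8]
width: 0.451
gripper_force: 25.0
```

Request:
send_rows([
  [[0,0,-0.5],[0,0,0]],
  [[0,0,-1],[0,0,0]],
  [[0,0,-1],[0,0,0]],
  [[0,0,-1],[0,0,0]],
  [[0,0,-1],[0,0,0]],
  [[0.06,0.5,-0.5],[0,0,0]],
  [[0.06,0.97,0],[0,0,0]],
  [[0.06,0.97,0],[0,0,0]],
  [[0.06,0.97,0],[0,0,0]],
  [[0.06,0.97,0],[0,0,0]],
  [[0.06,0.97,0],[0,0,0]],
  [[0.06,0.97,0],[0,0,0]],
  [[0.06,0.97,0],[0,0,0]],
  [[0.06,0.97,0],[0,0,0]],
  [[0.06,0.97,0],[0,0,0]],
  [[0.06,0.97,0],[0,0,0]],
  [[0.06,0.97,0],[0,0,0]],
  [[0.06,0.97,0],[0,0,0]],
  [[0.06,0.97,0],[0,0,0]],
  [[0.06,0.97,0],[0,0,0]],
])

```text
clock: 7.8
eef_pos: [494.0, -67.0, 286.6]
orientation: [1.0, 0.021, -0.0, 0.0]
ft_force: [0.4, -0.0, -1.7]
width: 0.454
gripper_force: 25.0
```

Request:
send_rows([
  [[0.06,0.97,0],[0,0,0]],
  [[0.06,0.97,0],[0,0,0]],
  [[0.06,0.97,0],[0,0,0]],
  [[0.06,0.97,0],[0,0,0]],
  [[0.06,0.97,0],[0,0,0]],
  [[0.06,0.97,0],[0,0,0]],
  [[0.06,0.97,0],[0,0,0]],
  [[0,0.85,0],[0,0,0.0028]],
  [[0,0,0],[0,0.036,0]],
  [[0,0,0],[0,0.036,0]],
  [[0,0,0],[0,0,0]],
  [[0,0,0],[0,0,0]],
  [[0,0,0],[0,0,0]],
  [[0,0,0],[0,0,0]],
])

```text
clock: 8.97
eef_pos: [509.9, -217.3, 286.7]
orientation: [0.994, 0.017, 0.112, -0.002]
ft_force: [0.2, 0.0, -1.2]
width: 0.451
gripper_force: 25.0
```

```bash
cat >> h.py <<'E'
from scipy.spatial.transform import Rotation as Ro
def pose():
    s=state();R=Ro.from_quat(s['orientation']).as_matrix()
    print('t',s['clock'],'tcp',s['eef_pos'].round(2),'tilt',round(np.degrees(np.arctan2(R[2,0],R[0,0])),2),'yaw',round(np.degrees(np.arctan2(R[1,0],R[0,0])),2),'roll',round(np.degrees(R[2,1]),2),'F',s['ft_force'].round(2),s['torque'].round(2));return s['eef_pos'],R
def units(d): # world shift -> tool units
    p,R=pose();print('units',(R.T@np.array(d,float)/20).round(3))
E
python3 - <<'E'
from h import *
p,R=pose();units(np.array([508.6,-218,250])-p)
c=cap('wrist');save(c,'w3.png')
E
```

```text
t 8.9667 tcp [ 509.88 -217.31  286.72] tilt 12.84 yaw 2.0 roll -0.01 F [ 0.24  0.03 -1.24] [-0.01  0.29 -0.  ]
t 8.9667 tcp [ 509.88 -217.31  286.72] tilt 12.84 yaw 2.0 roll -0.01 F [ 0.24  0.03 -1.24] [-0.01  0.29 -0.  ]
units [-0.471  0.033  1.776]
```

View pics/w3.png

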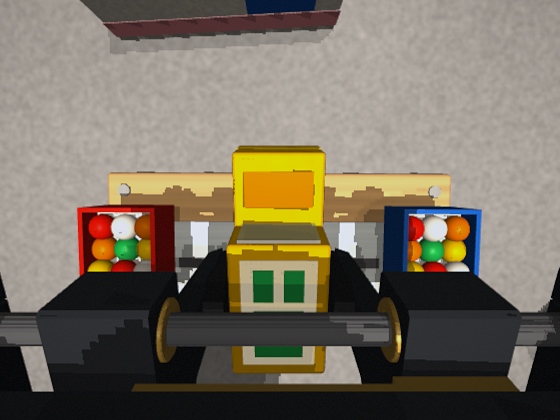

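The module is tilted with its far end raised (screen at (278,310), pad at (278,190)) and centred between the tub inner faces at columns 176 and 384. I'll lower it to find the rail top by touch.

Request:
send_rows([
  [[-0.235,0.015,0.9],[0,0,0]],
  [[-0.235,0.015,0.9],[0,0,0]],
  [[-0.15,0,0.7],[0,0,0]],
  [[0,0,0],[0,0,0]],
  [[0,0,0],[0,0,0]],
  [[0,0,0],[0,0,0]],
])

```text
clock: 9.52
eef_pos: [509.4, -218.1, 235.9]
orientation: [0.993, 0.017, 0.113, -0.002]
ft_force: [-0.5, 1.1, -2.0]
width: 0.454
gripper_force: 25.0
```

Request:
send_rows([
  [[-0.009,0,0.039],[0,0,0]],
  [[-0.009,0,0.039],[0,0,0]],
  [[-0.009,0,0.039],[0,0,0]],
  [[-0.009,0,0.039],[0,0,0]],
  [[0,0,0],[0,0,0]],
])

```text
clock: 9.93
eef_pos: [508.7, -218.2, 232.1]
orientation: [0.993, 0.017, 0.113, -0.002]
ft_force: [-0.2, -0.6, -1.7]
width: 0.45
gripper_force: 25.0
```

Request:
send_rows([
  [[-0.006,0,0.025],[0,0,0]],
  [[-0.006,0,0.025],[0,0,0]],
  [[-0.006,0,0.025],[0,0,0]],
  [[0,0,0],[0,0,0]],
])

```text
clock: 10.27
eef_pos: [508.7, -218.2, 230.3]
orientation: [0.993, 0.017, 0.113, -0.002]
ft_force: [-0.9, 0.1, -2.0]
width: 0.454
gripper_force: 25.0
```

Request:
send_rows([
  [[-0.006,0,0.025],[0,0,0]],
  [[-0.006,0,0.025],[0,0,0]],
  [[-0.006,0,0.025],[0,0,0]],
  [[0,0,0],[0,0,0]],
])

```text
clock: 10.6
eef_pos: [508.7, -218.1, 228.8]
orientation: [0.993, 0.017, 0.113, -0.002]
ft_force: [0.2, -0.3, -2.5]
width: 0.452
gripper_force: 25.0
```

Request:
send_rows([
  [[-0.006,0,0.025],[0,0,0]],
  [[-0.006,0,0.025],[0,0,0]],
  [[-0.006,0,0.025],[0,0,0]],
  [[0,0,0],[0,0,0]],
])

```text
clock: 10.93
eef_pos: [508.7, -218.2, 227.3]
orientation: [0.993, 0.017, 0.113, -0.002]
ft_force: [0.4, -0.2, -1.7]
width: 0.451
gripper_force: 25.0
```

Request:
send_rows([
  [[-0.006,0,0.025],[0,0,0]],
  [[-0.006,0,0.025],[0,0,0]],
  [[-0.006,0,0.025],[0,0,0]],
  [[0,0,0],[0,0,0]],
])

```text
clock: 11.27
eef_pos: [508.7, -218.1, 225.7]
orientation: [0.993, 0.017, 0.113, -0.002]
ft_force: [0.8, -0.3, -2.0]
width: 0.451
gripper_force: 25.0
```

Request:
send_rows([
  [[-0.006,0,0.025],[0,0,0]],
  [[-0.006,0,0.025],[0,0,0]],
  [[-0.006,0,0.025],[0,0,0]],
  [[0,0,0],[0,0,0]],
])

```text
clock: 11.6
eef_pos: [508.6, -218.2, 224.2]
orientation: [0.993, 0.017, 0.113, -0.002]
ft_force: [0.3, -0.4, -1.8]
width: 0.451
gripper_force: 25.0
```

Request:
send_rows([
  [[-0.006,0,0.025],[0,0,0]],
  [[-0.006,0,0.025],[0,0,0]],
  [[0,0,0],[0,0,0]],
])

```text
clock: 11.85
eef_pos: [508.9, -218.2, 223.6]
orientation: [0.993, 0.017, 0.113, -0.002]
ft_force: [-2.3, 0.9, 4.0]
width: 0.454
gripper_force: 25.0
```

```bash
python3 -c "
from h import *
pose()"
```

```text
t 11.85 tcp [ 508.85 -218.17  223.65] tilt 12.99 yaw 1.97 roll 0.01 F [-2.32  0.94  4.  ] [ 0.13  0.56 -0.01]
```

Request:
send_rows([
  [[0.11,0,-0.49],[0,0,0]],
  [[-0.6,0,-0.138],[0,0,0]],
  [[-0.6,0,-0.138],[0,0,0]],
  [[-0.6,0,-0.138],[0,0,0]],
  [[-0.6,0,-0.138],[0,0,0]],
  [[0,0,0],[0,0,0]],
  [[0,0,0],[0,0,0]],
  [[0,0,0],[0,0,0]],
])

```text
clock: 12.52
eef_pos: [460.3, -220.0, 233.8]
orientation: [0.993, 0.017, 0.114, -0.002]
ft_force: [0.4, -0.5, -1.1]
width: 0.453
gripper_force: 25.0
```

Run:
```python
from h import *
p,R=pose();units([459.7-p[0],0,210.2-p[2]])
c=cap('side');im=c['image']
u,v=proj(c,[500,-218,40]);print(u,v)
x,y=int(u),int(v);a=im[y-45:y+45,x-60:x+60]
cv2.imwrite('pics/s4.png',cv2.resize(a,None,fx=6,fy=6,interpolation=2)[:,:,::-1])
```

```text
t 12.5167 tcp [ 460.29 -219.95  233.79] tilt 13.05 yaw 1.97 roll 0.03 F [ 0.45 -0.51 -1.08] [-0.    0.27 -0.04]
t 12.5167 tcp [ 460.29 -219.95  233.79] tilt 13.05 yaw 1.97 roll 0.03 F [ 0.45 -0.51 -1.08] [-0.    0.27 -0.04]
units [-0.295 -0.002  1.142]
322.856819561514 158.18802712523006
```

View pics/s4.png

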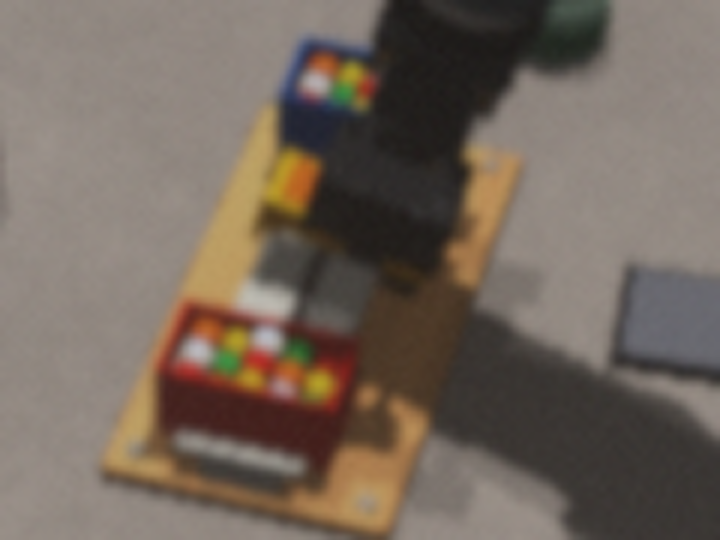

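The side view shows the module's lip end over the near side of the rail, with the tubs untouched. I'll lower it carefully.

Request:
send_rows([
  [[-0.08,0,0.32],[0,0,0]],
  [[-0.08,0,0.3],[0,0,0]],
  [[0,0,0],[0,0,0]],
  [[-0.011,0,0.049],[0,0,0]],
  [[-0.011,0,0.049],[0,0,0]],
  [[-0.011,0,0.049],[0,0,0]],
  [[0,0,0],[0,0,0]],
])

```text
clock: 13.15
eef_pos: [459.1, -219.9, 217.4]
orientation: [0.993, 0.017, 0.113, -0.002]
ft_force: [0.2, 0.2, -2.1]
width: 0.449
gripper_force: 25.0
```

Request:
send_rows([
  [[-0.011,0,0.049],[0,0,0]],
  [[-0.011,0,0.049],[0,0,0]],
  [[0,0,0],[0,0,0]],
])

```text
clock: 13.4
eef_pos: [459.0, -219.9, 215.4]
orientation: [0.993, 0.017, 0.113, -0.002]
ft_force: [0.0, 0.1, -2.2]
width: 0.449
gripper_force: 25.0
```

Clear of the rail, so down to 210.2.

Request:
send_rows([
  [[-0.011,0,0.049],[0,0,0]],
  [[-0.011,0,0.049],[0,0,0]],
  [[-0.011,0,0.049],[0,0,0]],
  [[-0.011,0,0.049],[0,0,0]],
  [[-0.011,0,0.049],[0,0,0]],
  [[-0.002,0,0.01],[0,0,0]],
  [[0,0,0],[0,0,0]],
])

```text
clock: 13.98
eef_pos: [459.1, -219.9, 210.1]
orientation: [0.993, 0.017, 0.113, -0.002]
ft_force: [-0.4, -0.4, -2.0]
width: 0.452
gripper_force: 25.0
```

Request:
send_rows([
  [[0.049,0,0.011],[0,0,0]],
  [[0.049,0,0.011],[0,0,0]],
  [[0.049,0,0.011],[0,0,0]],
  [[0.049,0,0.011],[0,0,0]],
  [[0.049,0,0.011],[0,0,0]],
  [[0,0,0],[0,0,0]],
])

```text
clock: 14.48
eef_pos: [464.4, -219.7, 210.3]
orientation: [0.993, 0.017, 0.113, -0.002]
ft_force: [0.1, -0.3, -3.0]
width: 0.45
gripper_force: 25.0
```

Request:
send_rows([
  [[0.049,0,0.011],[0,0,0]],
  [[0.049,0,0.011],[0,0,0]],
  [[0.049,0,0.011],[0,0,0]],
  [[0,0,0],[0,0,0]],
])

```text
clock: 14.82
eef_pos: [467.4, -219.6, 210.3]
orientation: [0.993, 0.017, 0.113, -0.002]
ft_force: [0.1, -0.2, -1.3]
width: 0.457
gripper_force: 25.0
```

Request:
send_rows([
  [[0.049,0,0.011],[0,0,0]],
  [[0.049,0,0.011],[0,0,0]],
  [[0.049,0,0.011],[0,0,0]],
  [[0,0,0],[0,0,0]],
])

```text
clock: 15.15
eef_pos: [470.4, -219.5, 210.4]
orientation: [0.993, 0.017, 0.113, -0.002]
ft_force: [-0.2, -0.3, -1.9]
width: 0.452
gripper_force: 25.0
```

Request:
send_rows([
  [[0.049,0,0.011],[0,0,0]],
  [[0.049,0,0.011],[0,0,0]],
  [[0,0,0],[0,0,0]],
])

```text
clock: 15.4
eef_pos: [472.4, -219.4, 210.4]
orientation: [0.993, 0.017, 0.113, -0.002]
ft_force: [0.8, -0.6, -1.7]
width: 0.45
gripper_force: 25.0
```

Request:
send_rows([
  [[0.025,0,0.006],[0,0,0]],
  [[0.025,0,0.006],[0,0,0]],
  [[0.025,0,0.006],[0,0,0]],
  [[0,0,0],[0,0,0]],
])

```text
clock: 15.73
eef_pos: [473.8, -219.4, 210.3]
orientation: [0.993, 0.017, 0.113, -0.002]
ft_force: [0.3, -0.1, -1.6]
width: 0.454
gripper_force: 25.0
```

Request:
send_rows([
  [[0.025,0,0.006],[0,0,0]],
  [[0.025,0,0.006],[0,0,0]],
  [[0.025,0,0.006],[0,0,0]],
  [[0,0,0],[0,0,0]],
])

```text
clock: 16.07
eef_pos: [475.4, -219.3, 210.3]
orientation: [0.993, 0.017, 0.113, -0.002]
ft_force: [0.2, 0.6, -1.8]
width: 0.455
gripper_force: 25.0
```

Request:
send_rows([
  [[0.025,0,0.006],[0,0,0]],
  [[0.025,0,0.006],[0,0,0]],
  [[0,0,0],[0,0,0]],
])

```text
clock: 16.32
eef_pos: [476.3, -219.3, 210.3]
orientation: [0.993, 0.017, 0.113, -0.002]
ft_force: [-0.8, -0.5, -2.0]
width: 0.453
gripper_force: 25.0
```

Request:
send_rows([
  [[0.025,0,0.006],[0,0,0]],
  [[0.025,0,0.006],[0,0,0]],
  [[0,0,0],[0,0,0]],
])

```text
clock: 16.57
eef_pos: [476.8, -219.3, 210.0]
orientation: [0.994, 0.017, 0.112, -0.002]
ft_force: [-2.5, -0.7, -0.8]
width: 0.447
gripper_force: 25.0
```

The wall meets the rail edge at about 2.5 N, so the lip is hooked. Next I'll rock the far end down about the edge towards 9-10°.

Request:
send_rows([
  [[0.076,0,0.009],[0,-0.0028,0]],
  [[0.076,0,0.009],[0,-0.0028,0]],
  [[0.076,0,0.009],[0,-0.0028,0]],
  [[0.076,0,0.009],[0,-0.0028,0]],
  [[0,0,0],[0,0,0]],
  [[0,0,0],[0,0,0]],
])

```text
clock: 17.07
eef_pos: [483.1, -219.1, 210.6]
orientation: [0.995, 0.017, 0.095, -0.002]
ft_force: [-2.9, -1.1, -3.6]
width: 0.452
gripper_force: 25.0
```

```bash
python3 -c "
from h import *
pose()"
```

```text
t 17.0667 tcp [ 483.1  -219.08  210.61] tilt 10.88 yaw 1.96 roll -0.0 F [-2.94 -1.11 -3.63] [-0.14  1.12 -0.03]
```

Request:
send_rows([
  [[-0.02,0,0.025],[0,0,0]],
  [[0.07,0,0.015],[0,-0.0028,0]],
  [[0.07,0,0.015],[0,-0.0028,0]],
  [[0,0,0],[0,0,0]],
  [[0,0,0],[0,0,0]],
])

```text
clock: 17.48
eef_pos: [486.1, -218.9, 210.3]
orientation: [0.996, 0.017, 0.087, -0.001]
ft_force: [-3.0, 0.3, 0.5]
width: 0.451
gripper_force: 25.0
```

```bash
python3 -c "
from h import *
pose()"
```

```text
t 17.4833 tcp [ 486.11 -218.91  210.33] tilt 9.94 yaw 1.97 roll 0.01 F [-2.95  0.25  0.47] [-0.07  1.02 -0.04]
```

Request:
send_rows([
  [[0.066,0,0.009],[0,-0.0028,0]],
  [[0,0,0],[0,0,0]],
  [[0,0,0],[0,0,0]],
])

```text
clock: 17.73
eef_pos: [487.6, -218.9, 210.4]
orientation: [0.996, 0.017, 0.082, -0.001]
ft_force: [-2.6, 0.0, 0.6]
width: 0.449
gripper_force: 25.0
```

```bash
python3 -c "
from h import *
pose()"
```

```text
t 17.7333 tcp [ 487.55 -218.91  210.42] tilt 9.46 yaw 1.97 roll 0.01 F [-2.59  0.01  0.64] [ 0.01  0.81 -0.  ]
```

Request:
send_rows([
  [[0,0,0],[0,0,0]],
  [[0,0,0],[0,0,0]],
  [[0,0,0],[0,0,0]],
  [[0,0,0],[0,0,0]],
  [[0,0,0],[0,0,0]],
  [[0,0,0],[0,0,0]],
], fingers=0)

```text
clock: 18.23
eef_pos: [487.4, -218.9, 210.3]
orientation: [0.996, 0.017, 0.082, -0.001]
ft_force: [-0.6, 0.2, -0.5]
width: 0.882
gripper_force: 0.0
```

Request:
send_rows([
  [[0,0,-0.5],[0,0,0]],
  [[0,0,-1],[0,0,0]],
  [[0,0,-1],[0,0,0]],
  [[0,0,-1],[0,0,0]],
  [[0,0,-1],[0,-0.026,0]],
  [[0,0,-0.5],[0,-0.026,0]],
  [[0,0,0],[0,0,0]],
  [[0,0,0],[0,0,0]],
])

```text
clock: 18.9
eef_pos: [472.3, -219.3, 309.7]
orientation: [1.0, 0.017, 0.003, 0.0]
ft_force: [-0.8, -0.3, 0.6]
width: 1.001
gripper_force: 0.0
```

Run:
```python
from h import *
pose();c=cap('wrist');save(c,'w5.png');np.savez('w5.npz',**c)
```

```text
t 18.9 tcp [ 472.27 -219.31  309.65] tilt 0.29 yaw 2.0 roll 0.05 F [-0.77 -0.31  0.55] [0.04 0.05 0.04]
```

View pics/w5.png

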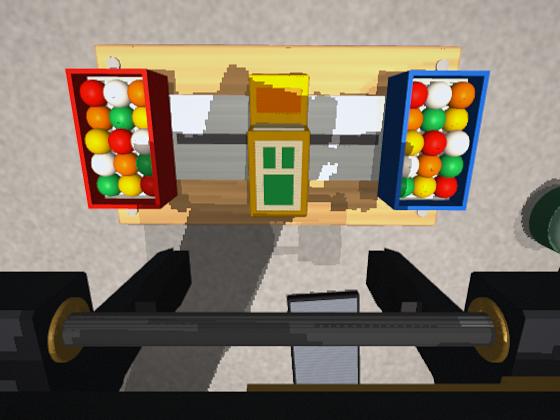

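The module rests leaning on the rail, centred between the tubs, with the press pad at about (279,100) and everything else in place. I'll close the fingers and go above the pad.

Request:
send_rows([
  [[0.7,0,0],[0,0,0]],
  [[0.7,0,0],[0,0,0]],
  [[0.7,0,0],[0,0,0]],
  [[0.7,0,0],[0,0,0]],
  [[0.7,0,0],[0,0,0]],
  [[0.7,0,0],[0,-0.0016,0]],
  [[0,0,0],[0,0,0]],
  [[0,0,0],[0,0,0]],
  [[0,0,0],[0,0,0]],
  [[0,0,0],[0,0,0]],
], fingers=1, newtons=10)

```text
clock: 19.78
eef_pos: [554.5, -216.9, 308.6]
orientation: [1.0, 0.017, -0.002, -0.0]
ft_force: [0.2, 0.7, -0.0]
width: 0.264
gripper_force: 0.0
```

Run:
```python
from h import *
z=np.load('w5.npz');w={k:z[k] for k in z.files}
hsv=cv2.cvtColor(w['image'],cv2.COLOR_RGB2HSV)
print('pad',ray(w,279,100,62.4))
p,R=pose();units(np.array([556.5,-216.5,236])-p)
```

```text
pad [ 555.78764233 -217.043635     62.4       ]
t 19.7833 tcp [ 554.51 -216.88  308.6 ] tilt -0.28 yaw 1.92 roll -0.02 F [ 0.2   0.67 -0.01] [ 0.03  0.   -0.01]
t 19.7833 tcp [ 554.51 -216.88  308.6 ] tilt -0.28 yaw 1.92 roll -0.02 F [ 0.2   0.67 -0.01] [ 0.03  0.   -0.01]
units [ 0.118 -0.015  3.63 ]
```

Vision agrees with the predicted pad position.

Request:
send_rows([
  [[0.1,0,0.7],[0,0,0]],
  [[0,0,0.9],[0,0,0]],
  [[0,0,0.9],[0,0,0]],
  [[0,0,0.7],[0,0,0]],
  [[0,0,0.3],[0,0,0]],
  [[0,0,0],[0,0,0]],
  [[0,0,0],[0,0,0]],
  [[0,0,0],[0,0,0]],
  [[0,0,0],[0,0,0]],
])

```text
clock: 20.53
eef_pos: [557.8, -216.7, 240.0]
orientation: [1.0, 0.017, -0.001, 0.0]
ft_force: [0.8, 0.2, 0.2]
width: 0.006
gripper_force: 0.0
```

Request:
send_rows([
  [[0,0,0.05],[0,0,0]],
  [[0,0,0.05],[0,0,0]],
  [[0,0,0.05],[0,0,0]],
  [[0,0,0.05],[0,0,0]],
  [[0,0,0.05],[0,0,0]],
  [[0,0,0],[0,0,0]],
])

```text
clock: 21.03
eef_pos: [557.3, -216.5, 233.8]
orientation: [1.0, 0.017, -0.002, -0.0]
ft_force: [-0.3, -0.1, -0.3]
width: 0.009
gripper_force: 0.0
```

Request:
send_rows([
  [[0,0,0.025],[0,0,0]],
  [[0,0,0.025],[0,0,0]],
  [[0,0,0.025],[0,0,0]],
  [[0,0,0],[0,0,0]],
])

```text
clock: 21.37
eef_pos: [557.3, -216.5, 232.5]
orientation: [1.0, 0.017, -0.002, 0.0]
ft_force: [0.4, -0.5, 0.3]
width: 0.007
gripper_force: 0.0
```

Request:
send_rows([
  [[0,0,0.025],[0,0,0]],
  [[0,0,0.025],[0,0,0]],
  [[0,0,0.025],[0,0,0]],
  [[0,0,0],[0,0,0]],
])

```text
clock: 21.7
eef_pos: [557.3, -216.5, 231.0]
orientation: [1.0, 0.017, -0.002, 0.0]
ft_force: [1.3, 0.0, 1.0]
width: 0.004
gripper_force: 0.0
```

Request:
send_rows([
  [[0,0,0.025],[0,0,0]],
  [[0,0,0.025],[0,0,0]],
  [[0,0,0],[0,0,0]],
])

```text
clock: 21.95
eef_pos: [557.3, -216.6, 230.0]
orientation: [1.0, 0.017, -0.002, 0.0]
ft_force: [0.3, -0.6, -0.7]
width: 0.007
gripper_force: 0.0
```

Request:
send_rows([
  [[0,0,0.025],[0,0,0]],
  [[0,0,0.025],[0,0,0]],
  [[0,0,0],[0,0,0]],
])

```text
clock: 22.2
eef_pos: [557.3, -216.5, 229.0]
orientation: [1.0, 0.017, -0.002, 0.0]
ft_force: [1.0, -0.3, 0.4]
width: 0.005
gripper_force: 0.0
```

Request:
send_rows([
  [[0,0,0.025],[0,0,0]],
  [[0,0,0.025],[0,0,0]],
  [[0,0,0],[0,0,0]],
])

```text
clock: 22.45
eef_pos: [557.5, -216.5, 228.3]
orientation: [1.0, 0.017, -0.002, 0.0]
ft_force: [-0.3, -0.2, 2.1]
width: 0.008
gripper_force: 1.1
```

Request:
send_rows([
  [[0,0,0.025],[0,0,0]],
  [[0,0,0.025],[0,0,0]],
  [[0,0,0],[0,0,0]],
])

```text
clock: 22.7
eef_pos: [557.7, -216.6, 227.4]
orientation: [1.0, 0.017, -0.001, 0.0]
ft_force: [0.2, 0.2, 4.1]
width: 0.005
gripper_force: 2.0
```

Request:
send_rows([
  [[0,0,0.025],[0,0,0]],
  [[0,0,0.025],[0,0,0]],
  [[0,0,0],[0,0,0]],
])

```text
clock: 22.95
eef_pos: [557.9, -216.6, 226.5]
orientation: [1.0, 0.017, -0.001, 0.0]
ft_force: [-0.5, 0.0, 4.7]
width: 0.005
gripper_force: 2.4
```

Request:
send_rows([
  [[0,0,0.025],[0,0,0]],
  [[0,0,0.025],[0,0,0]],
  [[0,0,0],[0,0,0]],
])

```text
clock: 23.2
eef_pos: [558.1, -216.6, 225.6]
orientation: [1.0, 0.017, -0.001, 0.0]
ft_force: [0.9, -0.2, 5.1]
width: 0.006
gripper_force: 2.5
```

Force as expected, so I'll go on.

Request:
send_rows([
  [[0,0,0.025],[0,0,0]],
  [[0,0,0.025],[0,0,0]],
  [[0,0,0.025],[0,0,0]],
  [[0,0,0],[0,0,0]],
])

```text
clock: 23.53
eef_pos: [556.8, -216.5, 223.0]
orientation: [1.0, 0.017, -0.003, -0.0]
ft_force: [0.5, 0.5, -0.7]
width: 0.005
gripper_force: 0.0
```

Request:
send_rows([
  [[0,0,0.025],[0,0,0]],
  [[0,0,0.025],[0,0,0]],
  [[0,0,0.025],[0,0,0]],
  [[0,0,0],[0,0,0]],
])

```text
clock: 23.87
eef_pos: [557.2, -216.5, 221.9]
orientation: [1.0, 0.017, -0.002, -0.0]
ft_force: [0.1, -0.6, 0.1]
width: 0.003
gripper_force: 0.0
```

It has snapped past. I'll confirm the flat height with a light touch (expected about 218.8), then lift away and look.

Request:
send_rows([
  [[0,0,0.04],[0,0,0]],
  [[0,0,0.04],[0,0,0]],
  [[0,0,0.04],[0,0,0]],
  [[0,0,0],[0,0,0]],
])

```text
clock: 24.2
eef_pos: [557.2, -216.5, 219.5]
orientation: [1.0, 0.017, -0.002, 0.0]
ft_force: [1.3, 0.8, -0.5]
width: 0.008
gripper_force: 0.0
```

Request:
send_rows([
  [[0,0,0.025],[0,0,0]],
  [[0,0,0.025],[0,0,0]],
  [[0,0,0],[0,0,0]],
])

```text
clock: 24.45
eef_pos: [557.4, -216.5, 219.3]
orientation: [1.0, 0.017, -0.002, 0.0]
ft_force: [-1.9, 0.5, 5.1]
width: 0.007
gripper_force: 2.9
```

Firm contact at 219.3, so it is flat. Retreating.

Request:
send_rows([
  [[0,0,-0.3],[0,0,0]],
  [[0,0,-1],[0,0,0]],
  [[0,0,-1],[0,0,0]],
  [[0,0,-1],[0,0,0]],
  [[-0.7,0,-1],[0,0,0]],
  [[-0.7,0,-0.5],[0,0,0]],
  [[-0.7,0,0],[0,0,0]],
  [[-0.7,0,0],[0,0,0]],
  [[-0.7,0,0],[0,0,0]],
  [[0,0,0],[0,0,0]],
  [[0,0,0],[0,0,0]],
  [[0,0,0],[0,0,0]],
])

```text
clock: 25.45
eef_pos: [488.6, -218.8, 315.3]
orientation: [1.0, 0.017, -0.001, 0.0]
ft_force: [0.5, 0.0, 0.5]
width: 0.007
gripper_force: 0.0
```

Run:
```python
from h import *
pose();c=cap('wrist');save(c,'w6.png')
```

```text
t 25.45 tcp [ 488.62 -218.82  315.34] tilt -0.14 yaw 1.98 roll 0.01 F [0.54 0.01 0.47] [ 0.04 -0.    0.01]
```

View pics/w6.png

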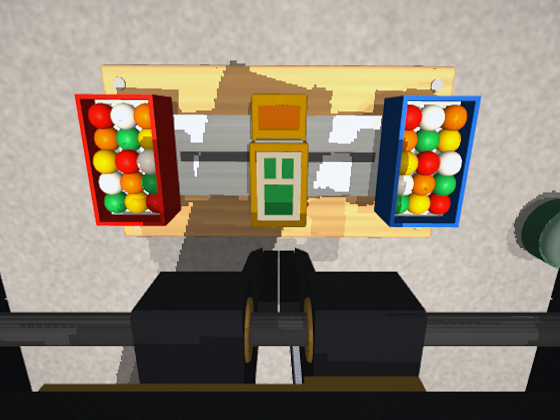

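The display lies flat and square on the rail (251..307, 95..226), and the robot is clear of it. Handing in.

```bash
python3 -c "
from station import bot
print(bot.sign_off())"
```

```text
the job is handed in; nothing more can be done
None
```

The yellow price display is clipped onto the rail between the blue and red tubs, lip hooked first and then the foot snapped under; it lies flat, nothing else was touched, and I handed the job in at about 25 s (the sign-off gave no verdict).

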